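# Set a steel blank in the fence corner and switch the magnetic plate on

## Task

Slide the steel blank on the magnetic holding plate fully home into the corner of the two low fences, its long edge flush against the back fence and its end against the left fence. Then switch the magnet on: push the black spring knob in, turn it clockwise past its safety stop as far as it goes, and let it spring back up and let go, with the blank still home. Leave the other things on the bench where they are.

Things in the scene. Friction and masses are not known exactly. Their poses are not given: they have to be found in the camera images.
- jig: Magnetic holding plate fixed to the bench: dark slab 150 mm (its x) by 270 mm (its y), 14 mm thick; origin at the centre of its underside, on the bench. Its x points to the back (away from the robot, within 0.3 rad), y to its left, z up. The knob's vertical axis is at x = 0, y = -75 mm. The magnet's pull is not simulated: the blank stays put by weight and friction.
- fence_corner (a point): Inner corner of the two fences on the slab's top face, 14 mm above the bench; at x = +55, y = +115 mm of the plate, axes as the plate's. Two steel fences, 8 mm wide and 8 mm high above the slab: the back fence (inner face at plate x = +55 mm, from y = -8 to +123 mm) and the left fence (inner face at plate y = +115 mm, from x = -30 to +55 mm).
- blank: Loose flat bright steel blank, 50 mm (its x) by 80 mm (its y), 10 mm thick, about 0.3 kg, lying on the slab left of the knob, turned up to 0.4 rad against the plate. Origin at the centre of its underside, z up. When home its origin is at x = -25, y = -40 mm from the fence corner in the plate's axes, and it stands 2 mm above the fences.
- knob_top (a point): Centre of the top of the black push-and-turn knob, on its axis, 58 mm above the bench when up; sinks with the knob. A bar grip 14 mm wide and 26 mm tall on a round skirt, to be taken by its two flat sides. x runs along the bar to its pointed nose (white line on top), 28 mm from the axis; the blunt end is 24 mm from the axis.
- knob_skirt (a point): Centre of the top face of the knob's round skirt (60 mm diameter, 6 mm thick), on the axis under the bar grip, 32 mm above the bench when up; fingertips can press on it, each side of the bar. Axes as knob_top. A steel ear sticks out 11 mm from the skirt's rim and turns with it.
- knob_stop (a point): The safety stop: a fixed dark steel bridge at the skirt's rim on the plate's right side, this point at the middle of its top, 34 mm above the bench and 35 mm from the knob's axis. The knob's ear runs against it unless the knob is pushed in and the ear goes beneath.
- knob (a joint): Turn of the knob in rad, growing clockwise seen from above. Its nose points at 0.7 minus this value, counter-clockwise from the plate's x (off mark, a line: +0.7; on mark, a dot: -0.7). Starts at 0 to 0.25. Up, the stop blocks it at about 0.36; pushed in 7 mm or more it passes from 0.36 to 0.94, then need not be held in. Ends at 1.4, fully on. Friction of 0.06 N m holds it.
- knob_press (a joint): How far the knob is pushed in (straight down), in m: 0 up, 0.008 fully in. The spring needs 3.5 N to start and 9 N fully in, and lifts the knob again when let go.
- drill: Battery drill lying on its side, about 240 x 200 mm, 72 mm high; bystander, leave it where it is.
- bit_case: Yellow flip-top bit case 127 x 77 mm, 38 mm high; bystander, leave it where it is.
- tri_square: Steel tri-square lying flat to the right of the plate, stock 110 x 18 mm and 16 mm high, blade 180 mm; origin at the stock's middle; bystander, leave it where it is.
- saucer: Green ceramic saucer 140 mm across, 20 mm high; bystander, leave it where it is.
- mallet: Small wooden mallet lying down, head 100 x 55 mm and 55 mm high (origin under the head), handle 200 mm; bystander, leave it where it is.
- tape_measure: Grey tape measure 62 x 58 mm, 32 mm high, to the left of the plate; bystander, leave it where it is.
- pencil: Flat carpenter's pencil 175 mm long, 8 mm high, in front of the plate; bystander, leave it where it is.

How it is judged (in metres and radians):
On the way, in this order (a step that is already met when the one before it is completed fails the run):
1. the blank is home in the fence corner while the knob is still off (below its safety stop) (x of blank in the frame of fence_corner between -0.027 and -0.023 m and y of blank in the frame of fence_corner between -0.042 and -0.038 m and angle between the x axis of blank and the x axis of jig, either way round below 0.04 rad and z of blank in the frame of fence_corner below 0.0015 m and angle between the z axis of blank and the z axis of jig, either way round below 0.04 rad and value of joint knob below 0.5 rad), for 0.2 s.
2. the knob, pushed in, is turned past its safety stop with the blank home (x of blank in the frame of fence_corner between -0.027 and -0.023 m and y of blank in the frame of fence_corner between -0.042 and -0.038 m and angle between the x axis of blank and the x axis of jig, either way round below 0.04 rad and z of blank in the frame of fence_corner below 0.0015 m and angle between the z axis of blank and the z axis of jig, either way round below 0.04 rad and value of joint knob above 0.65 rad and value of joint knob_press above 0.004 m), for 0.02 s.
At the end, for the whole second after the job is handed in: The blank lies flat in the fence corner, each gap to a fence under 2 mm and square to the plate within 0.04 rad, at rest; the knob is turned on (beyond 1.27 of 1.4 rad) and has sprung back up (within 1.5 mm). The blank was home before the knob was turned past its stop (x of blank in the frame of fence_corner between -0.027 and -0.023 m and y of blank in the frame of fence_corner between -0.042 and -0.038 m and angle between the x axis of blank and the x axis of jig, either way round below 0.04 rad and z of blank in the frame of fence_corner below 0.0015 m and angle between the z axis of blank and the z axis of jig, either way round below 0.04 rad and value of joint knob above 1.27 rad and value of joint knob_press below 0.0015 m and linear speed of blank below 0.01 m/s); the robot touches nothing.
It fails at once if a bystander is moved by more than 30 mm (distance of any of drill, bit_case, tri_square, saucer, mallet, tape_measure, pencil from where it was at the start of the episode above 0.03 m).
It also fails if it takes over 72 s, if anything falls off the work surface, if the arm or the gripper's body presses on something with over 40 N, if the wrist force passes 120 N, or if a joint passes its speed limit or range.

## Robot

A 6-joint arm with a two-finger parallel gripper is mounted at the origin on the work surface. World frame = base frame: x ahead of the robot, y to its left, z up, the work surface at z = 0. Lengths are in m, angles in degrees, forces in N, time in s.
With the tool pointing down it reaches from about 0.4 to 0.825 m from the base axis. Payload 7 kg.
Tool frame: the origin (TCP) lies between the finger pads; the fingertips stand 11 mm ahead of it and the grasp point (between the pads) lies 8 mm behind it (r.tcp_to_tips is the distance from the TCP to the fingertips, in m); x points along the fingers, y is the direction in which the jaws open and shut, and the axes are right-handed (so a half turn about x gives the same grasp; the last joint's range is limited). The gripper opens to 88 mm and grips with 3 to 60 N. Pads are 19 mm wide; open, the fingers measure 130 mm over their backs; the gripper's body (78 mm by 193 mm) begins 47 mm behind the grasp point.
Start: joints at [92.252, 20.546, 0.682, 0, -70.136, -16.507], TCP at [0.166, 0.654, 0.238] pointing down, gripper open.
Joint ranges: [-176.03, 176.03], [-82.01, 121.73], [-58.28, 71.71], [-173.87, 95.51], [-174.79, -0.11], [-173.66, 173.66]. Speed limits (degrees/s): [136.94, 136.94, 172.46, 180, 180, 180].

## Interface

Orientations are given as [roll, pitch, yaw] about the fixed x, y, z axes, in that order (R = Rz(yaw) Ry(pitch) Rx(roll)).
In Python, from plant import r gives the robot as it stands.
- The arm moves only by the tool arm_command, never from a script. Its argument "plan" is a list of rows, each an object of numbers: "dx", "dy", "dz": the shift along the tool's x, y, z each as a share of 0.02 m, from -1 to 1; "wx", "wy", "wz": the turn, a rotation vector about the tool's x, y, z each as a share of 0.08 rad, from -1 to 1. In form: [{"dx": .., "dy": .., "dz": .., "wx": .., "wy": .., "wz": ..}, ...]. A call has 1 to 20 rows; each row shifts and turns the pose as measured when the row begins, along the tool's axes as they then stand; what a row does not reach is not made up. A row lasts 1/12 s, in which the tool goes at most 41.7 mm and 7.16 degrees, less where a joint would pass 70% of its speed; a pose out of reach is approached as far as the arm can. A call with a number of a shift or a turn outside -1 to 1 is refused whole. A call with a gripper value outside its range is refused whole. "fingers" is the closure, from -1 (fully open) to 1 (shut), so that 0 is half open, set as the call begins (left out, the last holds). The fingers move at their own pace and stop on an object; "force" is the grip in N (left out, the last holds). Time passes only in rows, so rows that do not move let the fingers close. It gives the time, the measured TCP pose, the force and the opening at its end, in the units of the state.
- r.get_state(): the state, without advancing time (a new reading comes with each control period).
- r.capture(name): name is "side" or "top" or "wrist"; returns (picture, depth): 480x640x3 uint8, red, green, blue; 480x640 float32, m along the optical axis (not along the pixel's ray), 0 where there is no reading.
- r.camera_model(name): a dict with "vertical_fov" (degrees; the focal length in pixels is half the picture's height over the tangent of half this angle, whatever the lens; pixels are square), "cx", "cy" (the principal point, pixels), "R" (3x3) and "t" (3): a world point X has camera coordinates R X + t. Camera axes: x right, y down, z forward; pixel columns grow to the right and rows downward; lengths in m; the calibration is good to about 2 mm. A picture is of the moment at which its call begins: read the wrist's pose just before it. camera_model takes no time and is no camera call; for the wrist camera it gives the pose at the moment of the call.
- r.close_job(): hands the job in, once; it reports no verdict.
Trained networks look in the newest picture that a camera, given by its name, has taken for a name from the list of things; names that differ only in an ending like _2 or _b are one class to them, and where a whole thing is asked for, a point or a joint stands for the part that bears it (a point fixed in the world has none). Each returns a list of dicts, best first, with "score" (0 to 1); they miss things now and then, are a little off and sometimes report something else, mostly with a low value. They report only what shows in the picture. A call takes as long as a camera call.
- r.cut_out(camera, query): "mask" (480x640 bool, what is visible of it) and "bbox" ([left, top, width, height] in pixels, round what is visible of it).
- r.spot_point(camera, query): "centre" ([column, row] in pixels: a listed point, or the origin of a listed thing).
The state is a dict: "time_s": time; "joints": joint angles; "qd": joint speeds; "joint_torque": joint torques, N m; "tcp_pos": TCP position; "eef_rot": TCP orientation; "contact_force": force on the tool from outside, world axes, zero at the start; "moment": the same for the moment, N m; "gripper_width": finger opening in m.
Only numpy, scipy, OpenCV 4.12 (cv2) and the standard library are available. Lean on these libraries where they do the work, as an engineer would, in place of code of your own. Each camera call takes 0.05 s, during which the arm holds its last target.

## Working session

There is one attempt and no reset: what is moved stays moved. The work goes in short steps, Python scripts to look and compute and a tool call to move; the robot and the scene stay as the last step left them, time stands still between calls to the robot, and variables do not carry over. Pictures are saved under pics/ and viewed, and the job is handed in when it is done.

Besides the shell and the picture viewer there is one more tool, called after ">>>" as name(argument=value, ...) on one line, values as JSON. arm_command: Moves the arm, as the interface text tells. Shift numbers are shares of 0.02 m and turn numbers shares of 0.08 rad, none past 1 either way. Its arguments: {"type":"object","properties":{"plan":{"type":"array","items":{"type":"object","properties":{"dx":{"type":"number"},"dy":{"type":"number"},"dz":{"type":"number"},"wx":{"type":"number"},"wy":{"type":"number"},"wz":{"type":"number"}}}},"fingers":{"type":"number"},"force":{"type":"number"}},"required":["plan"]}

```bash
ls; mkdir -p pics
cat > h.py <<'E'
import numpy as np, cv2
from plant import r
from scipy.spatial.transform import Rotation as Ro
def save(n,p): cv2.imwrite(f'pics/{n}.png',p[:,:,::-1])
def ray(m,px):
    f=240/np.tan(np.radians(m['vertical_fov'])/2)
    R=np.array(m['R']);t=np.array(m['t'])
    d=R.T@np.array([(px[0]-m['cx'])/f,(px[1]-m['cy'])/f,1.]);return -R.T@t,d
def at(m,px,z):
    o,d=ray(m,px);return o+d*(z-o[2])/d[2]
def proj(m,X):
    f=240/np.tan(np.radians(m['vertical_fov'])/2)
    c=np.array(m['R'])@np.array(X)+np.array(m['t']);return np.array([m['cx']+f*c[0]/c[2],m['cy']+f*c[1]/c[2]])
E
python3 - <<'E'
from h import *
s=r.get_state();print(s)
for c in ['top','side','wrist']:
    m=r.camera_model(c);p,d=r.capture(c);save(c+'0',p);print(c,m)
    for q in ['jig','blank','knob_top','knob_skirt','knob_stop','fence_corner']:
        print(q,[(np.round(k['centre'],1),round(k['score'],2)) for k in r.spot_point(c,q)][:2])
print(r.get_state()['time_s'])
E
```

```text
pics
{'time_s': 0.0, 'joints': array([ 9.22527002e+01,  2.05913751e+01,  6.31159051e-01, -2.03623708e-02,
       -7.01345770e+01, -1.65082076e+01]), 'qd': array([ 0.00891781,  0.0306201 , -0.07112326, -0.02753004, -0.05959425,
        0.01803363]), 'joint_torque': array([-1.03747429e-04, -5.82715166e+01,  2.93062019e+01,  6.99736163e+00,
        6.87495005e-03, -1.51219219e-04]), 'tcp_pos': array([0.16610924, 0.6537386 , 0.23660272]), 'eef_rot': array([ 95.09349188,  89.90329293, -99.16895067]), 'contact_force': array([-0.59013034,  0.97030332, -0.01703011]), 'moment': array([ 0.00279237, -0.00805738,  0.01442961]), 'gripper_width': 0.08797591487729056}
top {'vertical_fov': 57.83414860747137, 'cx': 318.7277947585966, 'cy': 235.80497272102733, 'R': array([[-0.01846824, -0.99980987,  0.00625691],
       [-0.99342022,  0.01764205, -0.1131593 ],
       [ 0.1130274 , -0.0083056 , -0.99355716]]), 't': array([0.03408869, 0.47018357, 1.20073748])}
jig [(array([333.8, 202.1]), 0.95)]
blank [(array([318.1, 213.6]), 0.88)]
knob_top [(array([358.6, 189.6]), 0.72)]
knob_skirt [(array([359. , 194.
[... 382 characters left out ...]
ay([-0.39557348,  0.18127917,  1.35743054])}
jig [(array([353.9, 249.4]), 0.78)]
blank [(array([336.6, 241.8]), 0.59)]
knob_top [(array([372.9, 246.5]), 0.57)]
knob_skirt [(array([372.9, 249.5]), 0.49)]
knob_stop [(array([380. , 255.6]), 0.93)]
fence_corner [(array([337.9, 224. ]), 0.67)]
wrist {'vertical_fov': 60.576423871629075, 'cx': 321.34944429614063, 'cy': 244.66648571315167, 'R': array([[-2.46320646e-01, -9.69188055e-01,  8.08354054e-04],
       [-9.24198346e-01,  2.35137446e-01,  3.00944842e-01],
       [-2.91862221e-01,  7.33818486e-02, -9.53641205e-01]]), 't': array([ 0.67469441, -0.0375029 ,  0.39147567])}
jig []
blank []
knob_top []
knob_skirt []
knob_stop []
fence_corner []
1.05
```

View pics/top0.png

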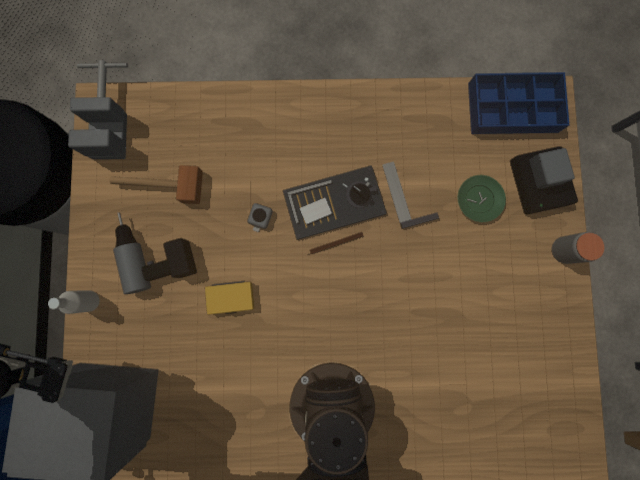

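Run:
```python
from h import *
m=r.camera_model('top')
for n,p,z in [('jig',(333.8,202.1),0),('blank',(318.1,213.6),.014),('kt',(358.6,189.6),.058),('ks',(359,194.7),.032),('stop',(371.7,187.8),.034),('fc',(289.9,195.1),.014)]: print(n,at(m,p,z))
m=r.camera_model('side')
for n,p,z in [('jig',(353.9,249.4),0),('blank',(336.6,241.8),.014),('kt',(372.9,246.5),.058),('ks',(372.9,249.5),.032),('stop',(380,255.6),.034),('fc',(337.9,224),.014)]: print(n,at(m,p,z))
im=cv2.imread('pics/top0.png'); cv2.imwrite('pics/top0z.png',cv2.resize(im[150:270,240:400],None,fx=5,fy=5,interpolation=2))
```

```text
jig [ 5.71766389e-01 -2.03789928e-02 -2.22044605e-16]
blank [0.53633459 0.02607837 0.014     ]
kt [ 0.59478614 -0.08769611  0.058     ]
ks [ 0.58574202 -0.09110989  0.032     ]
stop [ 0.60467495 -0.12763777  0.034     ]
fc [0.59175051 0.10639833 0.014     ]
jig [ 0.57755504 -0.01413241  0.        ]
blank [0.54301474 0.02734782 0.014     ]
kt [ 0.58182105 -0.09915586  0.058     ]
ks [ 0.59691855 -0.08022281  0.032     ]
stop [ 0.59491684 -0.11733988  0.034     ]
fc [0.59968258 0.11203389 0.014     ]
```

View pics/top0z.png

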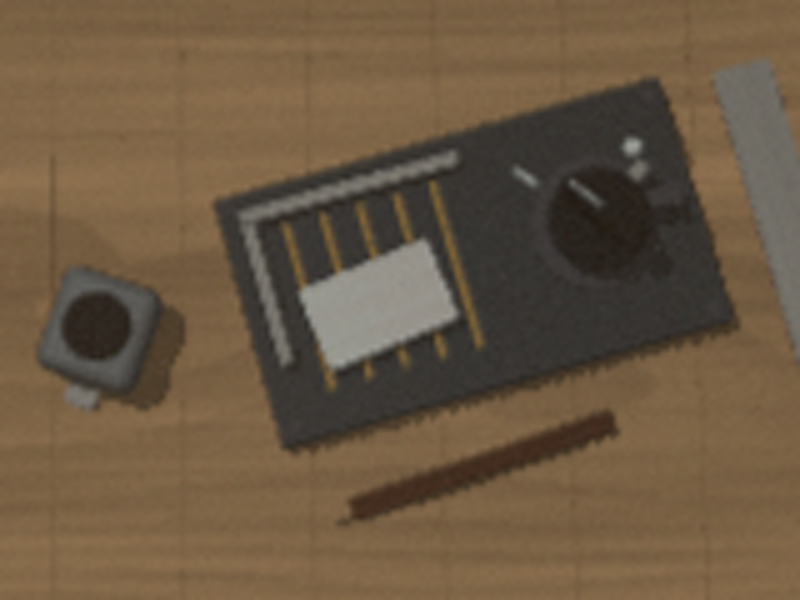

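View pics/side0.png

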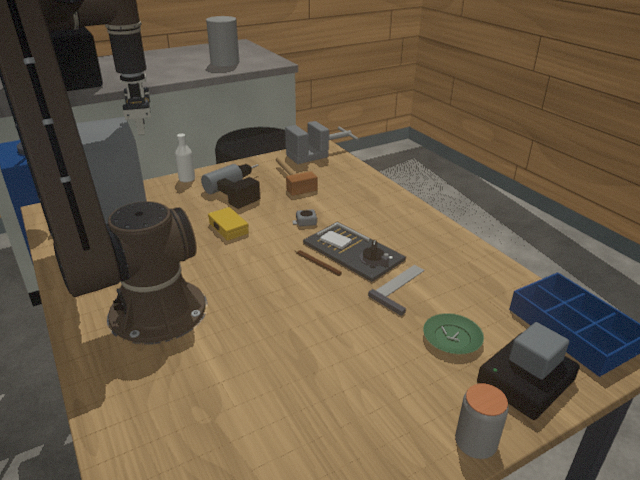

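The top view shows the plate at about (335,200). The blank is at (318,211), between the fences and the knob. The knob is at (360,193) with its nose on the off mark, and the plate's yaw is about 0.28. Next I'll move the wrist camera over the plate.

```bash
cat >> h.py <<'E'
def pose():
    s=r.get_state();return np.array(s['tcp_pos']),Ro.from_euler('xyz',s['eef_rot'],degrees=True).as_matrix(),s
def go(tp,yaw=None):
    """tip-down target; yaw = world angle of jaw axis (tool y). prints shift (units of 20mm) & turn (units .08) in tool axes"""
    p,R,s=pose()
    print('t',round(s['time_s'],2),'tcp',p.round(4),'jaw yaw',np.arctan2(R[1,1],R[0,1]).round(4),'w',s['gripper_width'],'F',np.round(s['contact_force'],1))
    print('shift units',(R.T@(np.array(tp)-p)/.02).round(2))
    if yaw is not None:
        x=np.array([0,0,-1.]);y=np.array([np.cos(yaw),np.sin(yaw),0]);T=np.c_[x,y,np.cross(x,y)]
        print('turn units',(Ro.from_matrix(R.T@T).as_rotvec()/.08).round(2))
E
python3 - <<'E'
from h import *
p,R,s=pose();print(R.round(3))
m=r.camera_model('wrist');print('cam',-np.array(m['R']).T@np.array(m['t']))
go([0.5,0,0.24])
E
```

```text
[[ 0.    -0.246 -0.969]
 [ 0.    -0.969  0.246]
 [-1.    -0.    -0.   ]]
cam [0.24578927 0.63400344 0.3840498 ]
t 1.05 tcp [0.1662 0.6542 0.2376] jaw yaw -1.8196 w 0.08764113965631178 F [-0.5  0.3  0.7]
shift units [ -0.12  27.59 -24.23]
```

View pics/wrist0.png

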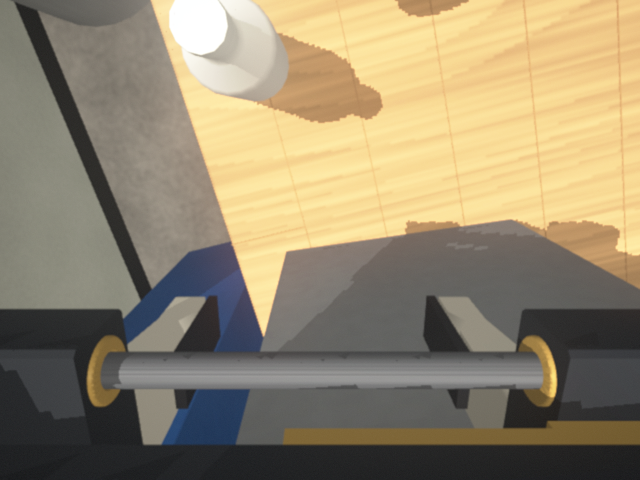

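>>> arm_command(plan=[{"dy": 1,"dz": -0.72},{"dy": 1,"dz": -0.72},{"dy": 1,"dz": -0.72},{"dy": 1,"dz": -0.72},{"dy": 1,"dz": -0.72},{"dy": 1,"dz": -0.72},{"dy": 1,"dz": -0.72},{"dy": 1,"dz": -0.72},{"dy": 1,"dz": -0.72},{"dy": 1,"dz": -0.72},{"dy": 1,"dz": -0.72},{"dy": 1,"dz": -0.72},{"dy": 1,"dz": -0.72},{"dy": 1,"dz": -0.72},{"dy": 1,"dz": -0.72},{"dy": 1,"dz": -0.72},{"dy": 1,"dz": -0.72},{"dy": 1,"dz": -0.72},{"dy": 1,"dz": -0.72},{"dy": 1,"dz": -0.72}])

```text
schema error: expected keys dx, dy, dz, wx, wy, wz
```

Run:
```python
from h import *
go([0.43,-0.02,0.24],-1.29)
```

```text
t 1.05 tcp [0.1662 0.6542 0.2376] jaw yaw -1.8196 w 0.08764113965631178 F [-0.5  0.3  0.7]
shift units [ -0.12  29.42 -21.08]
turn units [-6.62 -0.    0.  ]
```

All keys are needed in every row.

>>> arm_command(plan=[{"dx": 0,"dy": 1,"dz": -0.72,"wx": 0,"wy": 0,"wz": 0},{"dx": 0,"dy": 1,"dz": -0.72,"wx": 0,"wy": 0,"wz": 0},{"dx": 0,"dy": 1,"dz": -0.72,"wx": 0,"wy": 0,"wz": 0},{"dx": 0,"dy": 1,"dz": -0.72,"wx": 0,"wy": 0,"wz": 0},{"dx": 0,"dy": 1,"dz": -0.72,"wx": 0,"wy": 0,"wz": 0},{"dx": 0,"dy": 1,"dz": -0.72,"wx": 0,"wy": 0,"wz": 0},{"dx": 0,"dy": 1,"dz": -0.72,"wx": 0,"wy": 0,"wz": 0},{"dx": 0,"dy": 1,"dz": -0.72,"wx": 0,"wy": 0,"wz": 0},{"dx": 0,"dy": 1,"dz": -0.72,"wx": 0,"wy": 0,"wz": 0},{"dx": 0,"dy": 1,"dz": -0.72,"wx": 0,"wy": 0,"wz": 0},{"dx": 0,"dy": 1,"dz": -0.72,"wx": 0,"wy": 0,"wz": 0},{"dx": 0,"dy": 1,"dz": -0.72,"wx": 0,"wy": 0,"wz": 0},{"dx": 0,"dy": 1,"dz": -0.72,"wx": 0,"wy": 0,"wz": 0},{"dx": 0,"dy": 1,"dz": -0.72,"wx": 0,"wy": 0,"wz": 0},{"dx": 0,"dy": 1,"dz": -0.72,"wx": 0,"wy": 0,"wz": 0},{"dx": 0,"dy": 1,"dz": -0.72,"wx": 0,"wy": 0,"wz": 0},{"dx": 0,"dy": 1,"dz": -0.72,"wx": 0,"wy": 0,"wz": 0},{"dx": 0,"dy": 1,"dz": -0.72,"wx": 0,"wy": 0,"wz": 0},{"dx": 0,"dy": 1,"dz": -0.72,"wx": 0,"wy": 0,"wz": 0},{"dx": 0,"dy": 1,"dz": -0.72,"wx": 0,"wy": 0,"wz": 0}])

```text
time_s: 2.72
tcp_pos: [0.3524, 0.1779, 0.238]
eef_rot: [-107.9, 89.5, 58.3]
contact_force: [1.2, -0.6, -0.0]
gripper_width: 0.0875
```

Run:
```python
from h import *
go([0.43,-0.02,0.24],-1.29)
```

```text
t 2.72 tcp [0.3524 0.1779 0.238 ] jaw yaw -1.8123 w 0.08754641869279073 F [ 1.2 -0.6 -0. ]
shift units [-0.15  8.68 -6.13]
turn units [-6.53 -0.06  0.09]
```

>>> arm_command(plan=[{"dx": 0,"dy": 0.96,"dz": -0.68,"wx": 0,"wy": 0,"wz": 0},{"dx": 0,"dy": 0.96,"dz": -0.68,"wx": 0,"wy": 0,"wz": 0},{"dx": 0,"dy": 0.96,"dz": -0.68,"wx": 0,"wy": 0,"wz": 0},{"dx": 0,"dy": 0.96,"dz": -0.68,"wx": 0,"wy": 0,"wz": 0},{"dx": 0,"dy": 0.96,"dz": -0.68,"wx": 0,"wy": 0,"wz": 0},{"dx": 0,"dy": 0.96,"dz": -0.68,"wx": 0,"wy": 0,"wz": 0},{"dx": 0,"dy": 0.96,"dz": -0.68,"wx": 0,"wy": 0,"wz": 0},{"dx": 0,"dy": 0.96,"dz": -0.68,"wx": 0,"wy": 0,"wz": 0},{"dx": 0,"dy": 0.96,"dz": -0.68,"wx": 0,"wy": 0,"wz": 0},{"dx": 0,"dy": 0,"dz": 0,"wx": -0.93,"wy": 0,"wz": 0},{"dx": 0,"dy": 0,"dz": 0,"wx": -0.93,"wy": 0,"wz": 0},{"dx": 0,"dy": 0,"dz": 0,"wx": -0.93,"wy": 0,"wz": 0},{"dx": 0,"dy": 0,"dz": 0,"wx": -0.93,"wy": 0,"wz": 0},{"dx": 0,"dy": 0,"dz": 0,"wx": -0.93,"wy": 0,"wz": 0},{"dx": 0,"dy": 0,"dz": 0,"wx": -0.93,"wy": 0,"wz": 0},{"dx": 0,"dy": 0,"dz": 0,"wx": -0.93,"wy": 0,"wz": 0},{"dx": 0,"dy": 0,"dz": 0,"wx": 0,"wy": 0,"wz": 0}])

```text
time_s: 4.13
tcp_pos: [0.4335, -0.0357, 0.241]
eef_rot: [-155.9, 88.9, 41.1]
contact_force: [-0.1, 0.5, -0.2]
gripper_width: 0.0878
```

Run:
```python
from h import *
go([0.43,-0.02,0.24],-1.29) 
c='wrist'
m=r.camera_model(c);p,d=r.capture(c);save('w1',p);np.save('w1d.npy',d)
import pickle;pickle.dump(m,open('w1m.pkl','wb'))
for q,z in [('jig',0),('blank',.014),('knob_top',.058),('knob_skirt',.032),('knob_stop',.034),('fence_corner',.014)]:
    for k in r.spot_point(c,q)[:2]: print(q,np.round(k['centre'],1),round(k['score'],2),at(m,k['centre'],z).round(4))
```

```text
t 4.13 tcp [ 0.4335 -0.0357  0.241 ] jaw yaw -1.2737 w 0.0878498392296316 F [-0.1  0.5 -0.2]
shift units [ 0.06 -0.8  -0.06]
turn units [ 0.2  -0.22  0.1 ]
jig [347.8  53.6] 0.57 [ 0.5707 -0.0161  0.    ]
blank [283.9  68. ] 0.86 [0.5422 0.0322 0.014 ]
knob_top [458.9  47.8] 0.55 [ 0.5891 -0.0924  0.058 ]
knob_skirt [449.5  51.6] 0.64 [ 0.5906 -0.0926  0.032 ]
knob_stop [493.8  49.5] 0.82 [ 0.6017 -0.1249  0.034 ]
fence_corner [313.1 188.3] 0.57 [ 0.4519 -0.0207  0.014 ]
```

View pics/w1.png

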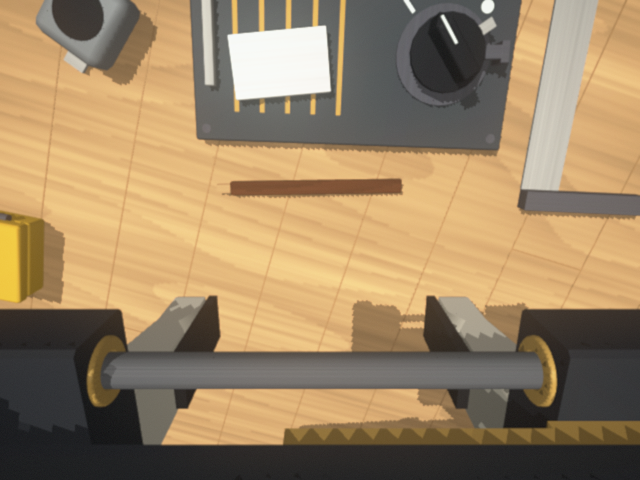

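The plate sits at the top edge of the wrist view, so I'll move forward 80 mm and a bit left.

>>> arm_command(plan=[{"dx": 0,"dy": -0.2,"dz": -1,"wx": 0,"wy": -0.05,"wz": 0},{"dx": 0,"dy": -0.2,"dz": -1,"wx": 0,"wy": -0.05,"wz": 0},{"dx": 0,"dy": -0.2,"dz": -1,"wx": 0,"wy": -0.05,"wz": 0},{"dx": 0,"dy": -0.2,"dz": -1,"wx": 0,"wy": 0,"wz": 0},{"dx": 0,"dy": -0.2,"dz": -0.5,"wx": 0,"wy": 0,"wz": 0},{"dx": 0,"dy": 0,"dz": 0,"wx": 0,"wy": 0,"wz": 0}])

```text
time_s: 4.98
tcp_pos: [0.5166, 0.011, 0.2423]
eef_rot: [-125.7, 89.4, 70.8]
contact_force: [-0.7, -0.2, -1.0]
gripper_width: 0.0879
```

Run:
```python
from h import *
go([0.43,-0.02,0.24],-1.29) 
c='wrist'
m=r.camera_model(c);p,d=r.capture(c);save('w2',p);np.save('w2d.npy',d)
import pickle;pickle.dump(m,open('w2m.pkl','wb'))
for q,z in [('jig',0),('blank',.014),('knob_top',.058),('knob_skirt',.032),('knob_stop',.034),('fence_corner',.014)]:
    for k in r.spot_point(c,q)[:2]: print(q,np.round(k['centre'],1),round(k['score'],2),at(m,k['centre'],z).round(4))
for k in r.cut_out(c,'blank')[:1]:
    M=k['mask'].astype(np.uint8);print(k['score'],M.sum());cv2.imwrite('bm.png',M*255)
    cs=max(cv2.findContours(M,0,1)[0],key=cv2.contourArea)[:,0,:]
    W=np.array([at(m,q,.024)[:2] for q in cs],np.float32)
    print(cv2.minAreaRect(W*1000))
```

```text
t 4.98 tcp [0.5166 0.011  0.2423] jaw yaw -1.2834 w 0.08791871025854098 F [-0.7 -0.2 -1. ]
shift units [0.09 0.26 4.59]
turn units [ 0.08 -0.07  0.1 ]
jig [367.9 158. ] 0.96 [ 0.5718 -0.0162  0.    ]
knob_top [470.  169.6] 0.78 [ 0.5897 -0.0897  0.058 ]
knob_skirt [462.6 167.3] 0.94 [ 0.5893 -0.0925  0.032 ]
knob_stop [501.8 167.3] 0.6 [ 0.5988 -0.1237  0.034 ]
fence_corner [239.3  95.4] 0.83 [0.5915 0.1083 0.014 ]
0.62 5167
((544.6785278320312, 35.84939193725586), (51.72671127319336, 80.03703308105469), 22.329872131347656)
```

View pics/w2.png

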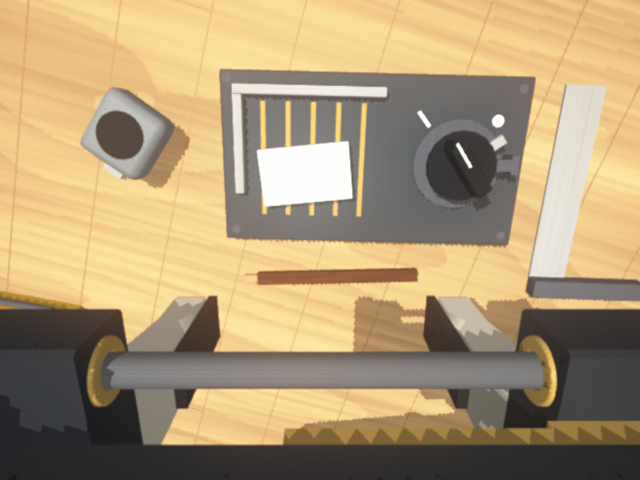

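The whole plate is visible: corners at (221,70), (535,77), (508,245) and (227,238), the blank around (305,173), and the knob around (468,165). I'll zoom in to refine these.

Run:
```python
from h import *
import pickle
from scipy.optimize import least_squares
m=pickle.load(open('w2m.pkl','rb'))
im=cv2.imread('pics/w2.png'); z=cv2.resize(im[60:260,210:410],None,fx=3,fy=3,interpolation=2);cv2.imwrite('pics/w2a.png',z)
z=cv2.resize(im[60:260,390:550],None,fx=3,fy=3,interpolation=2);cv2.imwrite('pics/w2b.png',z)
px=[(221,70),(535,77),(508,245),(227,238)]
L=[(.075,.135),(.075,-.135),(-.075,-.135),(-.075,.135)]
W=np.array([at(m,p,.014)[:2] for p in px])
def T(v,l): c,s=np.cos(v[2]),np.sin(v[2]);return np.array([v[0]+c*l[0]-s*l[1],v[1]+s*l[0]+c*l[1]])
f=lambda v:np.concatenate([T(v,l)-w for l,w in zip(L,W)])
o=least_squares(f,[.57,-.02,.28]);print(o.x,(o.fun*1000).round(1))
v=o.x
print('knob axis',T(v,(0,-.075)),'fc',T(v,(.055,.115)),'stop',T(v,(0,-.11)))
a=np.array(v[:2])
M=cv2.imread('bm.png',0);cs=max(cv2.findContours(M,0,1)[0],key=cv2.contourArea)[:,0,:]
print('blank box px',cv2.boxPoints(cv2.minAreaRect(cs)).round(1))
```

```text
[ 0.56999402 -0.0195948   0.26381584] [ 0.4  2.6  1.  -1.8 -0.4 -1.4 -1.   0.6]
knob axis [ 0.58955149 -0.09199995] fc [0.59310301 0.10576857] stop [ 0.59867831 -0.12578902]
blank box px [[257.1 148.1]
 [347.6 139. ]
 [353.5 197.7]
 [263.  206.7]]
```

View pics/w2a.png

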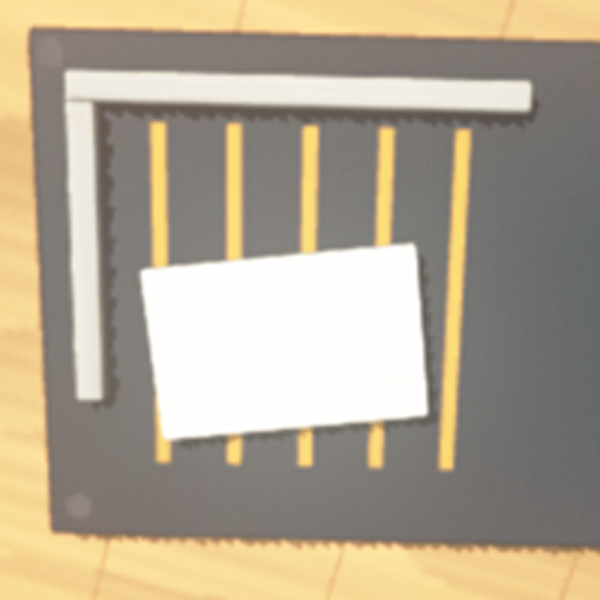

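View pics/w2b.png

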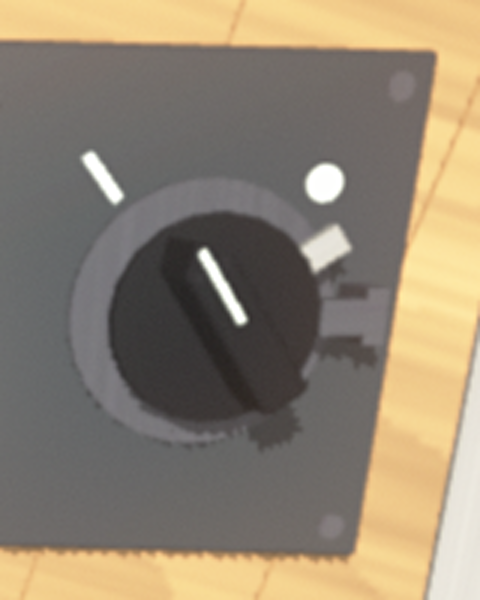

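Run:
```python
from h import *
import pickle
m=pickle.load(open('w2m.pkl','rb'))
A=lambda u,z:at(m,(210+u[0]/3,60+u[1]/3),z)[:2]
B=lambda u,z:at(m,(390+u[0]/3,60+u[1]/3),z)[:2]
ang=lambda a,b:np.arctan2(*(b-a)[::-1])
print('back edge',ang(B((436,52),.014),A((32,30),.014))-np.pi/2,'front',ang(B((354,556),.014),A((52,532),.014))-np.pi/2)
print('left edge',ang(A((52,532),.014),A((32,30),.014)),'right',ang(B((354,556),.014),B((436,52),.014)))
print('fence back far top',ang(A((530,80),.022),A((65,71),.022))-np.pi/2, 'left fence',ang(A((76,400),.022),A((66,102),.022)))
print('fence outer corner',A((65,71),.022),'fence inner',A((96,102),.022))
c=[A(u,.024) for u in [(140,270),(415,244),(428,414),(165,440)]];print('blank',np.round(c,4),np.mean(c,0),ang(c[1],c[0])-np.pi/2,ang(c[3],c[0]),[np.linalg.norm(c[i]-c[i-1]) for i in range(4)])
print('nose',ang(B((242,322),.058),B((203,252),.058)),B((242,322),.058),'offmark',B((88,154),.014),B((120,200),.014),'dot',B((325,183),.014))
d=np.load('w2d.npy')
for n,px in [('blank',(305,173)),('slab',(390,200)),('bench',(340,258)),('knobtop',(466,160))]:
    Z=d[px[1],px[0]];o,dr=ray(m,px);print(n,(o+dr*Z).round(4))
```

```text
back edge 0.2649647901764034 front 0.25978196967902156
left edge 0.2578415800273258 right 0.26635366577589525
fence back far top 0.26867182350663565 left fence 0.2586321886565707
fence outer corner [0.59873723 0.11487158] fence inner [0.59326761 0.10472313]
blank [[ 0.5522  0.0816]
 [ 0.5818  0.0074]
 [ 0.5358 -0.0112]
 [ 0.5056  0.0624]] [0.54387921 0.03506047] 0.37945258550349203 0.39098358284067786 [np.float64(0.050408021979040124), np.float64(0.07986883102411735), np.float64(0.04967711236123567), np.float64(0.07957078570147272)]
nose 0.8771050719967063 [ 0.59149043 -0.0895226 ] offmark [ 0.62303014 -0.04464365] [ 0.61367088 -0.0580769 ] dot [ 0.63497712 -0.11339695]
blank [0.5451 0.0359 0.0241]
slab [ 0.5421 -0.0462  0.013 ]
bench [ 4.703e-01 -2.050e-02 -4.000e-04]
knobtop [ 0.5958 -0.0841  0.057 ]
```

```bash
cat >> h.py <<'E'
PV=(.570,-.0196,.263)
def P(x,y):
    c,s=np.cos(PV[2]),np.sin(PV[2]);return np.array([PV[0]+c*x-s*y,PV[1]+s*x+c*y])
def inP(w):
    c,s=np.cos(PV[2]),np.sin(PV[2]);d=np.array(w[:2])-PV[:2];return np.array([c*d[0]+s*d[1],-s*d[0]+c*d[1]])
JY=PV[2]-np.pi/2
E
python3 - <<'E'
from h import *
go([*P(-.068,.0596),.04],JY)
E
```

```text
t 5.38 tcp [0.5148 0.0097 0.2431] jaw yaw -1.2836 w 0.08778079872572069 F [-0.3 -0.8  0.6]
shift units [10.16 -0.79  1.17]
turn units [ 0.3  -0.09  0.11]
```

>>> arm_command(plan=[{"dx": 0.9,"dy": -0.4,"dz": 0.6,"wx": 0.3,"wy": -0.09,"wz": 0.1},{"dx": 1,"dy": -0.4,"dz": 0.6,"wx": 0,"wy": 0,"wz": 0},{"dx": 1,"dy": 0,"dz": 0,"wx": 0,"wy": 0,"wz": 0},{"dx": 1,"dy": 0,"dz": 0,"wx": 0,"wy": 0,"wz": 0},{"dx": 1,"dy": 0,"dz": 0,"wx": 0,"wy": 0,"wz": 0},{"dx": 1,"dy": 0,"dz": 0,"wx": 0,"wy": 0,"wz": 0},{"dx": 1,"dy": 0,"dz": 0,"wx": 0,"wy": 0,"wz": 0},{"dx": 1,"dy": 0,"dz": 0,"wx": 0,"wy": 0,"wz": 0},{"dx": 1,"dy": 0,"dz": 0,"wx": 0,"wy": 0,"wz": 0},{"dx": 0.7,"dy": 0,"dz": 0,"wx": 0,"wy": 0,"wz": 0},{"dx": 0,"dy": 0,"dz": 0,"wx": 0,"wy": 0,"wz": 0}], fingers=0.32, force=20)

```text
time_s: 6.3
tcp_pos: [0.4876, 0.018, 0.0495]
eef_rot: [-174.0, 89.2, 20.9]
contact_force: [0.1, -0.8, -0.1]
gripper_width: 0.0304
```

Run:
```python
from h import *
go([*P(-.068,.0596),.029],JY)
p,d=r.capture('wrist');save('w3',p)
```

```text
t 6.3 tcp [0.4876 0.018  0.0495] jaw yaw -1.3108 w 0.030353667809413096 F [ 0.1 -0.8 -0.1]
shift units [ 1.03 -0.09 -0.08]
turn units [-0.04 -0.18  0.02]
```

View pics/w3.png

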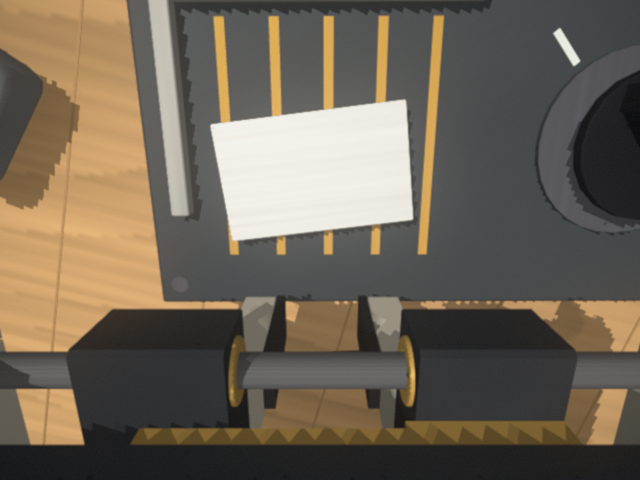

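The fingertips at (262,300) and (382,300) are in front of the blank and clear of it. I'll lower them.

>>> arm_command(plan=[{"dx": 0.5,"dy": 0,"dz": 0,"wx": 0,"wy": -0.1,"wz": 0},{"dx": 0.45,"dy": 0,"dz": 0,"wx": 0,"wy": -0.1,"wz": 0},{"dx": 0,"dy": 0,"dz": 0,"wx": 0,"wy": 0,"wz": 0}])

```text
time_s: 6.6
tcp_pos: [0.4901, 0.0188, 0.0332]
eef_rot: [-145.3, 89.8, 49.6]
contact_force: [-0.0, 1.6, -0.4]
gripper_width: 0.0297
```

Run:
```python
from h import *
go([*P(-.03,.0596),.029],JY)
```

```text
t 6.6 tcp [0.4901 0.0188 0.0332] jaw yaw -1.3099 w 0.029735166906347556 F [-0.   1.6 -0.4]
shift units [ 0.21 -0.09 -1.86]
turn units [-0.03 -0.03  0.02]
```

>>> arm_command(plan=[{"dx": 0.2,"dy": -0.1,"dz": 0,"wx": 0,"wy": 0,"wz": 0},{"dx": 0,"dy": 0,"dz": 0,"wx": 0,"wy": 0,"wz": 0},{"dx": 0,"dy": 0,"dz": -0.25,"wx": 0,"wy": 0,"wz": 0},{"dx": 0,"dy": 0,"dz": -0.25,"wx": 0,"wy": 0,"wz": 0},{"dx": 0,"dy": 0,"dz": -0.25,"wx": 0,"wy": 0,"wz": 0},{"dx": 0,"dy": 0,"dz": -0.25,"wx": 0,"wy": 0,"wz": 0},{"dx": 0,"dy": 0,"dz": -0.25,"wx": 0,"wy": 0,"wz": 0},{"dx": 0,"dy": 0,"dz": -0.25,"wx": 0,"wy": 0,"wz": 0},{"dx": 0,"dy": 0,"dz": -0.25,"wx": 0,"wy": 0,"wz": 0},{"dx": 0,"dy": 0,"dz": -0.25,"wx": 0,"wy": 0,"wz": 0},{"dx": 0,"dy": 0,"dz": 0,"wx": 0,"wy": 0,"wz": 0}])

```text
time_s: 7.52
tcp_pos: [0.531, 0.0316, 0.0305]
eef_rot: [-79.4, 89.9, 115.5]
contact_force: [-1.0, 0.6, 1.4]
gripper_width: 0.0301
```

Run:
```python
from h import *
go([*P(-.01,.0596),.029],JY);print(inP(pose()[0]))
p,d=r.capture('wrist');save('w4',p)
```

```text
t 7.52 tcp [0.531  0.0316 0.0305] jaw yaw -1.3104 w 0.030149281253996265 F [-1.   0.6  1.4]
shift units [ 0.07 -0.   -0.72]
turn units [-0.03  0.    0.02]
[-0.02436152  0.0595622 ]
```

View pics/w4.png

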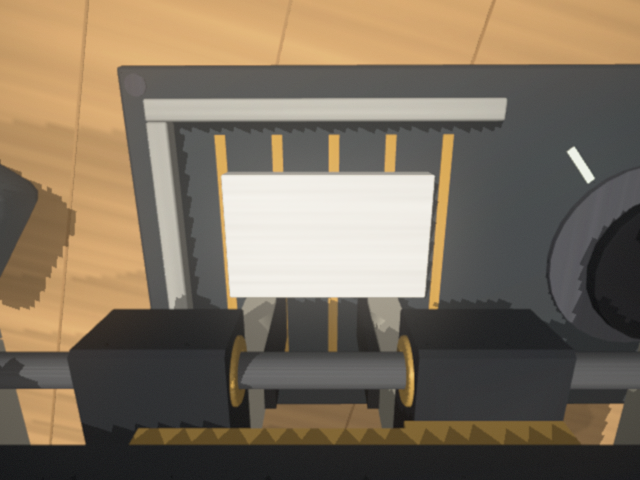

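The blank is square to the plate, with its top edge at row 173 and the fence's inner face at about row 122. I'll push on toward the back fence, slowing near the end.

>>> arm_command(plan=[{"dx": 0.05,"dy": 0,"dz": -0.25,"wx": 0,"wy": 0,"wz": 0},{"dx": 0,"dy": 0,"dz": -0.25,"wx": 0,"wy": 0,"wz": 0},{"dx": 0,"dy": 0,"dz": -0.2,"wx": 0,"wy": 0,"wz": 0},{"dx": 0,"dy": 0,"dz": -0.15,"wx": 0,"wy": 0,"wz": 0},{"dx": 0,"dy": 0,"dz": 0,"wx": 0,"wy": 0,"wz": 0}])

```text
time_s: 7.98
tcp_pos: [0.5458, 0.035, 0.0292]
eef_rot: [-15.2, 89.7, 179.7]
contact_force: [-2.1, -0.6, 2.0]
gripper_width: 0.0298
```

Run:
```python
from h import *
go([*P(-.005,.0596),.029],JY);print(inP(pose()[0]))
p,d=r.capture('wrist');save('w5',p)
```

```text
t 7.98 tcp [0.5458 0.035  0.0292] jaw yaw -1.3114 w 0.029763289224166736 F [-2.1 -0.6  2. ]
shift units [ 0.01 -0.03 -0.21]
turn units [-0.05  0.06  0.02]
[-0.0091404  0.0589807]
```

View pics/w5.png

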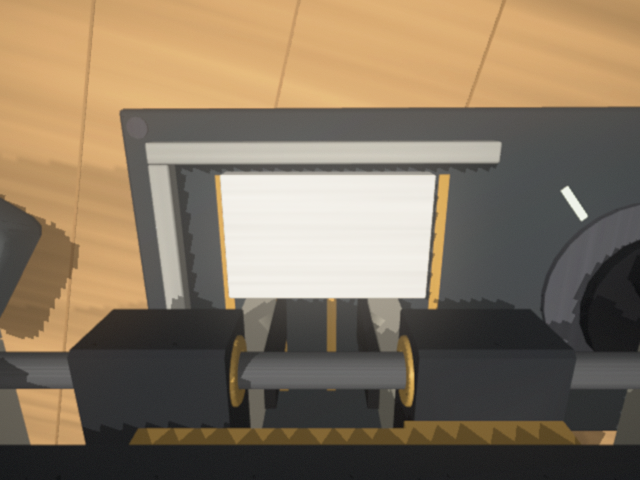

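>>> arm_command(plan=[{"dx": 0,"dy": 0,"dz": -0.1,"wx": 0,"wy": 0,"wz": 0},{"dx": 0,"dy": 0,"dz": -0.1,"wx": 0,"wy": 0,"wz": 0},{"dx": 0,"dy": 0,"dz": -0.1,"wx": 0,"wy": 0,"wz": 0}])

```text
time_s: 8.28
tcp_pos: [0.5495, 0.0358, 0.0289]
eef_rot: [-8.0, 89.5, -173.2]
contact_force: [-10.4, -1.5, 8.4]
gripper_width: 0.03
```

Run:
```python
from h import *
go([*P(-.005,.0596),.029],JY);print(inP(pose()[0]))
```

```text
t 8.28 tcp [0.5495 0.0358 0.0289] jaw yaw -1.3121 w 0.030047244217258764 F [-10.4  -1.5   8.4]
shift units [-0.01 -0.04 -0.02]
turn units [-0.05  0.11  0.02]
[-0.00537064  0.05877258]
```

>>> arm_command(plan=[{"dx": 0,"dy": 0,"dz": 0.3,"wx": 0,"wy": 0,"wz": 0},{"dx": -0.6,"dy": 0,"dz": 0,"wx": 0,"wy": 0,"wz": 0},{"dx": -0.7,"dy": 0,"dz": 0,"wx": 0,"wy": 0,"wz": 0},{"dx": 0,"dy": 0.8,"dz": 0,"wx": 0,"wy": 0,"wz": 0},{"dx": 0,"dy": 0.8,"dz": -0.5,"wx": 0,"wy": 0,"wz": 0},{"dx": 0,"dy": 0.8,"dz": -0.5,"wx": 0,"wy": 0,"wz": 0},{"dx": 0,"dy": 0.8,"dz": -0.5,"wx": 0,"wy": 0,"wz": 0},{"dx": 0,"dy": 0.8,"dz": -0.5,"wx": 0,"wy": 0,"wz": 0},{"dx": 0,"dy": 0,"dz": 0,"wx": 0,"wy": 0,"wz": 0}], fingers=1)

```text
time_s: 9.03
tcp_pos: [0.6118, -0.032, 0.0585]
eef_rot: [-174.2, 89.4, 21.0]
contact_force: [0.6, 0.2, 0.6]
gripper_width: 0.0002
```

Run:
```python
from h import *
go([*P(.03,-.022),.029],JY);print(inP(pose()[0]))
m=r.camera_model('wrist')
p,d=r.capture('wrist');save('w6',p)
for k in r.cut_out('wrist','blank')[:1]:
    M=k['mask'].astype(np.uint8)
    cs=max(cv2.findContours(M,0,1)[0],key=cv2.contourArea)[:,0,:]
    W=np.array([inP(at(m,q,.024)) for q in cs],np.float32)
    print(k['score'],cv2.minAreaRect(W*1000))
```

```text
t 9.03 tcp [ 0.6118 -0.032   0.0585] jaw yaw -1.3065 w 0.00022974023643168413 F [0.6 0.2 0.6]
shift units [ 1.47 -0.04  0.37]
turn units [ 0.02 -0.12  0.01]
[ 0.03716243 -0.02280503]
0.65 ((32.04241943359375, 54.797340393066406), (50.23879623413086, 82.1937255859375), 0.08024820685386658)
```

View pics/w6.png

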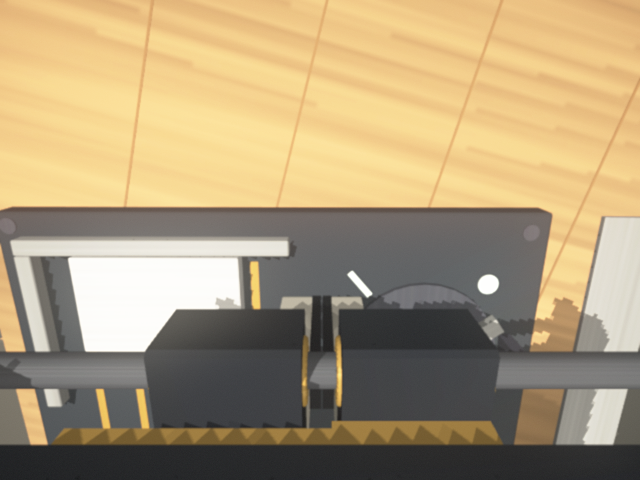

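>>> arm_command(plan=[{"dx": 0.6,"dy": 0,"dz": 0.1,"wx": 0,"wy": -0.1,"wz": 0},{"dx": 0.6,"dy": 0,"dz": 0,"wx": 0,"wy": 0,"wz": 0},{"dx": 0.3,"dy": 0,"dz": 0,"wx": 0,"wy": 0,"wz": 0},{"dx": 0,"dy": 0,"dz": 0,"wx": 0,"wy": 0,"wz": 0}])

```text
time_s: 9.47
tcp_pos: [0.6063, -0.0294, 0.0264]
eef_rot: [-120.9, 89.9, 74.3]
contact_force: [-0.5, -0.0, -0.4]
gripper_width: 0.0004
```

Run:
```python
from h import *
go([*P(.035,.010),.029],JY);print(inP(pose()[0]))
```

```text
t 9.47 tcp [ 0.6063 -0.0294  0.0264] jaw yaw -1.3058 w 0.0004316648199752045 F [-0.5 -0.  -0.4]
shift units [-0.12 -1.44 -0.13]
turn units [ 0.03 -0.02  0.03]
[ 0.03254178 -0.01887307]
```

>>> arm_command(plan=[{"dx": -0.13,"dy": -0.2,"dz": -0.1,"wx": 0,"wy": 0,"wz": 0},{"dx": 0,"dy": -0.25,"dz": 0,"wx": 0,"wy": 0,"wz": 0},{"dx": 0,"dy": -0.25,"dz": 0,"wx": 0,"wy": 0,"wz": 0},{"dx": 0,"dy": -0.25,"dz": 0,"wx": 0,"wy": 0,"wz": 0},{"dx": 0,"dy": -0.25,"dz": 0,"wx": 0,"wy": 0,"wz": 0},{"dx": 0,"dy": -0.2,"dz": 0,"wx": 0,"wy": 0,"wz": 0},{"dx": 0,"dy": 0,"dz": 0,"wx": 0,"wy": 0,"wz": 0}])

```text
time_s: 10.05
tcp_pos: [0.5999, 0.0025, 0.0304]
eef_rot: [-135.1, 89.9, 60.2]
contact_force: [0.0, -1.0, 0.1]
gripper_width: 0.0003
```

Run:
```python
from h import *
go([*P(.035,.0145),.029],JY);print(inP(pose()[0]))
p,d=r.capture('wrist');save('w7',p)
```

```text
t 10.05 tcp [0.5999 0.0025 0.0304] jaw yaw -1.3034 w 0.00034088678842059177 F [ 0.  -1.   0.1]
shift units [ 0.07 -0.05 -0.02]
turn units [ 0.06 -0.02  0.02]
[0.03456405 0.01353428]
```

View pics/w7.png

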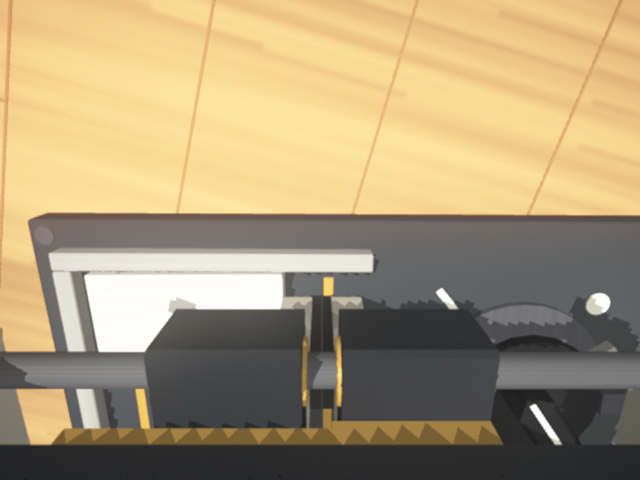

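>>> arm_command(plan=[{"dx": 0,"dy": -0.12,"dz": 0,"wx": 0,"wy": 0,"wz": 0},{"dx": 0,"dy": -0.12,"dz": 0,"wx": 0,"wy": 0,"wz": 0},{"dx": 0,"dy": -0.12,"dz": 0,"wx": 0,"wy": 0,"wz": 0}])

```text
time_s: 10.35
tcp_pos: [0.598, 0.009, 0.0307]
eef_rot: [-144.7, 89.9, 50.6]
contact_force: [0.5, -9.9, -1.5]
gripper_width: 0.0008
```

Run:
```python
from h import *
go([*P(.035,.0145),.029],JY);print(inP(pose()[0]))
```

```text
t 10.35 tcp [0.598  0.009  0.0307] jaw yaw -1.3036 w 0.0008327604347231605 F [ 0.5 -9.9 -1.5]
shift units [ 0.08  0.29 -0.02]
turn units [ 0.05 -0.02  0.02]
[0.03450305 0.02033921]
```

>>> arm_command(plan=[{"dx": 0,"dy": 0.3,"dz": 0,"wx": 0,"wy": 0,"wz": 0},{"dx": -0.8,"dy": 0,"dz": 0,"wx": 0,"wy": 0,"wz": 0},{"dx": -0.8,"dy": 0,"dz": 0,"wx": 0,"wy": 0,"wz": 0},{"dx": 0,"dy": -0.5,"dz": 1,"wx": 0,"wy": 0,"wz": 0},{"dx": 0,"dy": -0.5,"dz": 1,"wx": 0,"wy": 0,"wz": 0},{"dx": 0,"dy": -0.6,"dz": 1,"wx": 0,"wy": 0,"wz": 0},{"dx": 0,"dy": -0.6,"dz": 1,"wx": 0,"wy": 0,"wz": 0},{"dx": 0,"dy": 0,"dz": 0.2,"wx": 0,"wy": 0,"wz": 0},{"dx": 0,"dy": 0,"dz": 0,"wx": 0,"wy": 0,"wz": 0}])

```text
time_s: 11.1
tcp_pos: [0.5054, 0.0224, 0.0635]
eef_rot: [-142.9, 89.7, 52.3]
contact_force: [0.2, -0.4, -0.4]
gripper_width: 0.0001
```

```bash
cat >> h.py <<'E'
def blank(n):
    m=r.camera_model('wrist');p,d=r.capture('wrist');save(n,p)
    for k in r.cut_out('wrist','blank')[:1]:
        M=k['mask'].astype(np.uint8)
        cs=max(cv2.findContours(M,0,1)[0],key=cv2.contourArea)[:,0,:]
        W=np.array([inP(at(m,q,.024)) for q in cs],np.float32)
        print(k['score'],cv2.minAreaRect(W*1000))
E
python3 - <<'E'
from h import *
go([*P(-.05,.068),.029],JY);print(inP(pose()[0]))
blank('w8')
E
```

```text
t 11.1 tcp [0.5054 0.0224 0.0635] jaw yaw -1.3063 w 6.666160001036927e-05 F [ 0.2 -0.4 -0.4]
shift units [ 1.73 -0.53 -0.06]
turn units [ 0.02 -0.05  0.04]
[-0.05141129  0.05734112]
0.59 ((29.958059310913086, 75.2403564453125), (50.23583221435547, 79.70538330078125), 0.5969799757003784)
```

View pics/w8.png

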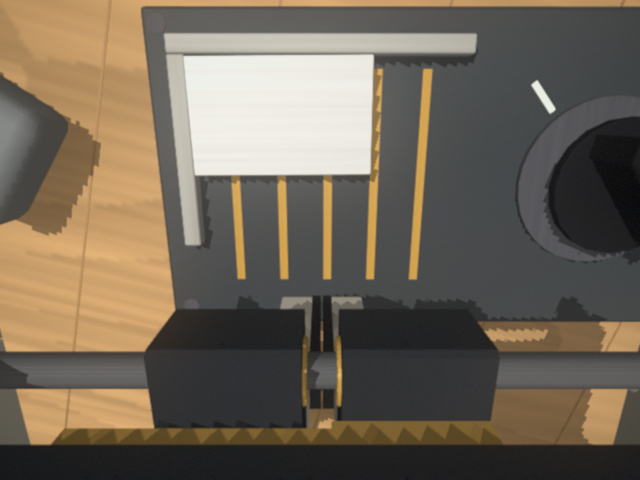

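The blank looks home, measured at (29.96, 75.2) mm against a target of (30, 75). I'll confirm it with a two-finger push against the back fence.

>>> arm_command(plan=[{"dx": 0.8,"dy": -0.55,"dz": 0,"wx": 0,"wy": 0,"wz": 0},{"dx": 0.8,"dy": 0,"dz": 0,"wx": 0,"wy": 0,"wz": 0},{"dx": 0,"dy": 0,"dz": 0,"wx": 0,"wy": 0,"wz": 0},{"dx": 0,"dy": 0,"dz": -0.5,"wx": 0,"wy": 0,"wz": 0},{"dx": 0,"dy": 0,"dz": -0.5,"wx": 0,"wy": 0,"wz": 0},{"dx": 0,"dy": 0,"dz": -0.5,"wx": 0,"wy": 0,"wz": 0},{"dx": 0,"dy": 0,"dz": -0.4,"wx": 0,"wy": 0,"wz": 0},{"dx": 0,"dy": 0,"dz": 0,"wx": 0,"wy": 0,"wz": 0}], fingers=0.32)

```text
time_s: 11.87
tcp_pos: [0.5492, 0.0434, 0.0331]
eef_rot: [-143.7, 89.7, 51.3]
contact_force: [-10.3, 3.6, 3.8]
gripper_width: 0.0297
```

Run:
```python
from h import *
go([*P(-.006,.068),.029],JY);print(inP(pose()[0]))
```

```text
t 11.87 tcp [0.5492 0.0434 0.0331] jaw yaw -1.3094 w 0.029685877267385193 F [-10.3   3.6   3.8]
shift units [ 0.2  -0.09  0.11]
turn units [-0.02 -0.05  0.04]
[-0.00372789  0.06625057]
```

>>> arm_command(plan=[{"dx": 0,"dy": 0,"dz": 0.5,"wx": 0,"wy": 0,"wz": 0},{"dx": -1,"dy": 0,"dz": 0.3,"wx": 0,"wy": 0,"wz": 0},{"dx": -1,"dy": 0,"dz": 0.5,"wx": 0,"wy": 0,"wz": 0},{"dx": -1,"dy": 0.8,"dz": 0.5,"wx": 0,"wy": 0,"wz": 0},{"dx": -1,"dy": 1,"dz": 0.5,"wx": 0,"wy": 0,"wz": 0},{"dx": -1,"dy": 1,"dz": 0.5,"wx": 0,"wy": 0,"wz": 0},{"dx": -0.5,"dy": 1,"dz": 0.5,"wx": 0,"wy": 0,"wz": 0},{"dx": 0,"dy": 0.6,"dz": 0.2,"wx": 0,"wy": 0,"wz": 0},{"dx": 0,"dy": 0,"dz": 0,"wx": 0,"wy": 0,"wz": 0}], fingers=-0.2)

```text
time_s: 12.62
tcp_pos: [0.5068, -0.0643, 0.1518]
eef_rot: [-179.2, 89.3, 15.8]
contact_force: [-0.3, 0.4, -0.1]
gripper_width: 0.0525
```

Run:
```python
from h import *
go([*P(0,-.075),.10],0.877-np.pi/2);p,R,s=pose();print(inP(p),s['joints'])
blank('w9')
m=r.camera_model('wrist');import pickle;pickle.dump(m,open('w9m.pkl','wb'))
for q,z in [('knob_top',.058),('knob_skirt',.032),('knob_stop',.034),('fence_corner',.014)]:
    for k in r.spot_point('wrist',q)[:2]: print(q,np.round(k['centre'],1),round(k['score'],2),at(m,k['centre'],z).round(4),inP(at(m,k['centre'],z)))
```

```text
t 12.62 tcp [ 0.5068 -0.0643  0.1518] jaw yaw -1.3077 w 0.05246965731669383 F [-0.3  0.4 -0.1]
shift units [ 2.63  2.42 -3.6 ]
turn units [-7.67 -0.14 -0.04]
[-0.0726802  -0.02667504] [ 1.48187733e+01  9.10972910e+00 -2.71089794e+01 -1.46983495e-02
 -5.31212052e+01  9.02616288e+01]
0.86 ((30.5687313079834, 73.750244140625), (49.5046272277832, 81.27914428710938), 0.060987647622823715)
knob_top [403.  130.6] 0.84 [ 0.591  -0.0882  0.058 ] [ 0.00241182 -0.07174144]
knob_skirt [395.8 132.5] 0.86 [ 0.5894 -0.0892  0.032 ] [ 0.00063076 -0.07228911]
knob_stop [453.9 129.8] 0.9 [ 0.6003 -0.1232  0.034 ] [ 0.00231568 -0.10790266]
knob_stop [402.4 133.9] 0.7 [ 0.5896 -0.0931  0.034 ] [-0.0001513  -0.07608959]
fence_corner [96.5 39.7] 0.85 [0.5943 0.1067 0.014 ] [0.05634653 0.11566398]
```

View pics/w9.png

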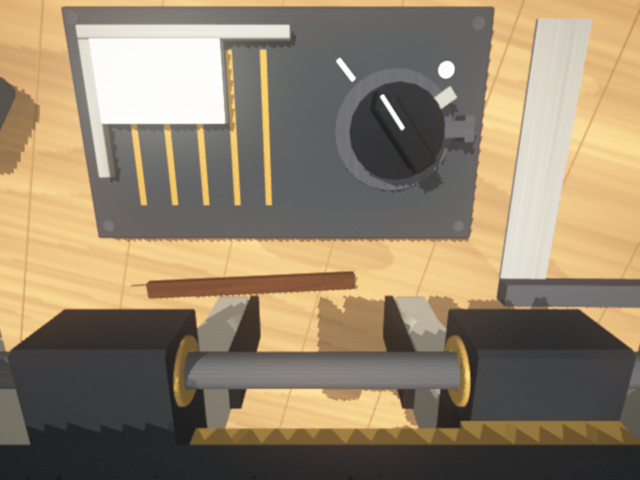

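Run:
```python
from h import *
im=cv2.imread('pics/w9.png'); z=cv2.resize(im[55:205,320:490],None,fx=4,fy=4,interpolation=2)
z=np.clip(z.astype(float)*1.8,0,255).astype(np.uint8);cv2.imwrite('pics/w9z.png',z)
```

```text
(no output)
```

View pics/w9z.png

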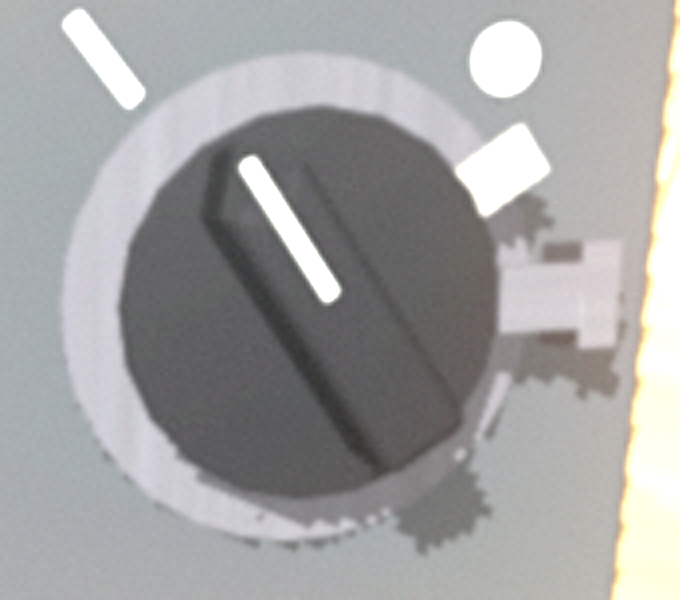

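Run:
```python
from h import *
import pickle
m=pickle.load(open('w9m.pkl','rb'))
B=lambda u,z:at(m,(320+u[0]/4,55+u[1]/4),z)[:2]
c=[B(u,.032) for u in [(118,301),(500,301),(309,105),(309,497)]]
print('skirt',np.mean(c[:2],0),np.mean(c[2:],0),np.linalg.norm(c[0]-c[1]),np.linalg.norm(c[2]-c[3]))
a,b=B((332,298),.058),B((250,160),.058);d=b-a;print('line',a,b,np.linalg.norm(d),np.arctan2(d[1],d[0]))
for z in [.052,.058]: 
  e=[B((305,165),z),B((462,420),z)];d=e[0]-e[1];print('edge',e,np.arctan2(d[1],d[0]))
print('blunt mid',B((425,445),.058),'nose',B((232,148),.058))
print('bridge mid', B((558,295),.034), 'stop pred',P(0,-.11))
u=(b-a)/np.linalg.norm(a-b)
for k in [P(0,-.075),np.mean(c,0)]:
  w=k-a;print('axis off line',u[0]*w[1]-u[1]*w[0],w@u)
```

```text
skirt [ 0.59093139 -0.08969364] [ 0.58999081 -0.09000084] 0.059718930999135944 0.05920006141220693
line [ 0.59154851 -0.08805851] [ 0.60601167 -0.07136269] 0.022089213787431655 0.8569297415904326
edge [array([ 0.60793369, -0.07979739]), array([ 0.5802314 , -0.11321338])] 0.8786133007149872
edge [array([ 0.6073667 , -0.07888097]), array([ 0.58033839, -0.11148397])] 0.8786133007149867
blunt mid [ 0.57558647 -0.10751961] nose [ 0.60684893 -0.06850413]
bridge mid [ 0.60178239 -0.126323  ] stop pred [ 0.59859764 -0.12581758]
axis off line -0.0010449794334975227 -0.004337387734796639
axis off line -0.00034927956489111476 -0.0020639804737892205
```

>>> arm_command(plan=[{"dx": 0.4,"dy": 0.6,"dz": -0.9,"wx": 0,"wy": -0.1,"wz": 0},{"dx": 0.4,"dy": 0.6,"dz": -0.9,"wx": 0,"wy": 0,"wz": 0},{"dx": 0.4,"dy": 0.6,"dz": -0.9,"wx": 0,"wy": 0,"wz": 0},{"dx": 0.4,"dy": 0.6,"dz": -0.9,"wx": 0,"wy": 0,"wz": 0},{"dx": 0,"dy": 0,"dz": 0,"wx": -0.95,"wy": 0,"wz": 0},{"dx": 0,"dy": 0,"dz": 0,"wx": -0.95,"wy": 0,"wz": 0},{"dx": 0,"dy": 0,"dz": 0,"wx": -0.95,"wy": 0,"wz": 0},{"dx": 0,"dy": 0,"dz": 0,"wx": -0.95,"wy": 0,"wz": 0},{"dx": 0,"dy": 0,"dz": 0,"wx": -0.95,"wy": 0,"wz": 0},{"dx": 0,"dy": 0,"dz": 0,"wx": -0.95,"wy": 0,"wz": 0},{"dx": 0,"dy": 0,"dz": 0,"wx": -0.95,"wy": 0,"wz": 0},{"dx": 0,"dy": 0,"dz": 0,"wx": -0.95,"wy": 0,"wz": 0},{"dx": 0,"dy": 0,"dz": 0,"wx": 0,"wy": 0,"wz": 0}])

```text
time_s: 14.0
tcp_pos: [0.5921, -0.0806, 0.106]
eef_rot: [-44.8, 89.1, -172.3]
contact_force: [-0.1, -0.6, 0.1]
gripper_width: 0.0527
```

Run:
```python
from h import *
go([.590,-.0905,.08],-0.699);p,R,s=pose();print(s['joints'].round(1))
p,d=r.capture('wrist');save('w10',p)
```

```text
t 14.0 tcp [ 0.5921 -0.0806  0.106 ] jaw yaw -0.6541 w 0.05266992194585244 F [-0.1 -0.6  0.1]
shift units [1.3  0.23 0.44]
turn units [0.56 0.15 0.14]
[ 1.090e+01  2.040e+01 -1.820e+01 -1.000e-01 -5.230e+01  1.316e+02]
```

View pics/w10.png

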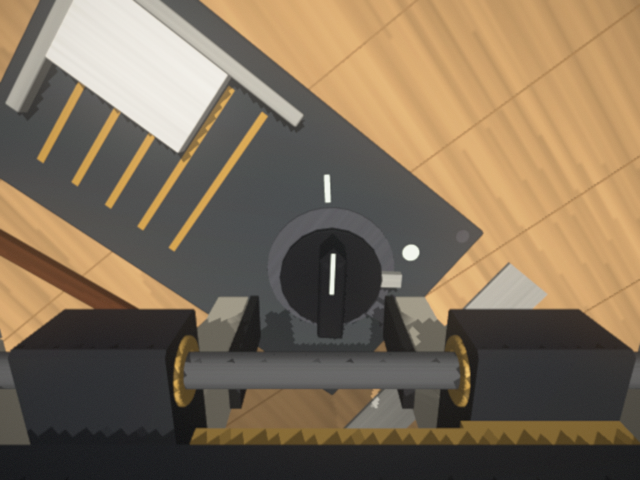

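The bar is upright at column 332 between the fingers, and the centring shift agrees with the computed one. I'll centre on it and descend.

>>> arm_command(plan=[{"dx": 0.3,"dy": 0.23,"dz": 0.44,"wx": 0.56,"wy": 0.15,"wz": 0.14},{"dx": 0.6,"dy": 0,"dz": 0,"wx": 0,"wy": 0,"wz": 0},{"dx": 0,"dy": 0,"dz": 0,"wx": 0,"wy": 0,"wz": 0}])

```text
time_s: 14.3
tcp_pos: [0.5909, -0.089, 0.0868]
eef_rot: [-170.2, 90.0, 59.0]
contact_force: [-0.3, -0.1, -0.5]
gripper_width: 0.0525
```

Run:
```python
from h import *
go([.590,-.0905,.055],-0.699)
p,d=r.capture('wrist');save('w11',p)
```

```text
t 14.3 tcp [ 0.5909 -0.089   0.0868] jaw yaw -0.7114 w 0.05251920804822625 F [-0.3 -0.1 -0.5]
shift units [1.59 0.02 0.08]
turn units [-0.16 -0.    0.  ]
```

View pics/w11.png

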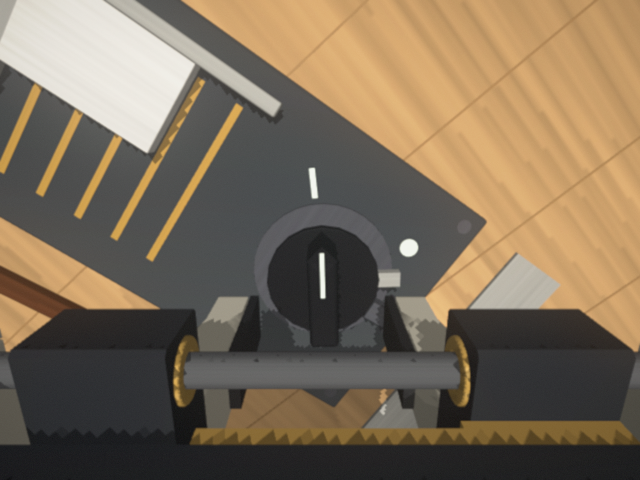

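Bar at column 322, finger midline about 321: it's centred. I'll descend and then grip.

>>> arm_command(plan=[{"dx": 0.6,"dy": 0,"dz": 0.05,"wx": -0.1,"wy": 0,"wz": 0},{"dx": 0.6,"dy": 0,"dz": 0,"wx": 0,"wy": 0,"wz": 0},{"dx": 0.3,"dy": 0,"dz": 0,"wx": 0,"wy": 0,"wz": 0},{"dx": 0,"dy": 0,"dz": 0,"wx": 0,"wy": 0,"wz": 0}])

```text
time_s: 14.68
tcp_pos: [0.5924, -0.0889, 0.0582]
eef_rot: [119.0, 89.8, -11.5]
contact_force: [-0.8, -1.0, -0.2]
gripper_width: 0.0525
```

Run:
```python
from h import *
go([.590,-.0905,.055],-0.699)
```

```text
t 14.68 tcp [ 0.5924 -0.0889  0.0582] jaw yaw -0.7055 w 0.052524673429568625 F [-0.8 -1.  -0.2]
shift units [ 0.16 -0.04  0.14]
turn units [-0.08 -0.02 -0.03]
```

>>> arm_command(plan=[{"dx": 0.16,"dy": 0,"dz": 0.14,"wx": -0.08,"wy": 0,"wz": 0},{"dx": 0,"dy": 0,"dz": 0,"wx": 0,"wy": 0,"wz": 0}])

```text
time_s: 14.85
tcp_pos: [0.5906, -0.0909, 0.0547]
eef_rot: [108.8, 89.9, -21.2]
contact_force: [-0.2, 0.0, 0.0]
gripper_width: 0.0528
```

>>> arm_command(plan=[{"dx": 0,"dy": 0,"dz": 0,"wx": 0,"wy": 0,"wz": 0},{"dx": 0,"dy": 0,"dz": 0,"wx": 0,"wy": 0,"wz": 0},{"dx": 0,"dy": 0,"dz": 0,"wx": 0,"wy": 0,"wz": 0},{"dx": 0,"dy": 0,"dz": 0,"wx": 0,"wy": 0,"wz": 0},{"dx": 0,"dy": 0,"dz": 0,"wx": 0,"wy": 0,"wz": 0}], fingers=1, force=45)

```text
time_s: 15.27
tcp_pos: [0.5916, -0.091, 0.0563]
eef_rot: [120.0, 89.7, -10.1]
contact_force: [-0.3, -0.8, 0.3]
gripper_width: 0.0248
```

Run:
```python
from h import *
go([.590,-.0905,.047],-0.699)
```

```text
t 15.27 tcp [ 0.5916 -0.091   0.0563] jaw yaw -0.6991 w 0.024817956567707137 F [-0.3 -0.8  0.3]
shift units [ 0.47 -0.08  0.03]
turn units [-0.   -0.03 -0.05]
```

Still closing.

>>> arm_command(plan=[{"dx": 0,"dy": 0,"dz": 0,"wx": 0,"wy": 0,"wz": 0},{"dx": 0,"dy": 0,"dz": 0,"wx": 0,"wy": 0,"wz": 0},{"dx": 0,"dy": 0,"dz": 0,"wx": 0,"wy": 0,"wz": 0},{"dx": 0,"dy": 0,"dz": 0,"wx": 0,"wy": 0,"wz": 0}])

```text
time_s: 15.6
tcp_pos: [0.5908, -0.0902, 0.0567]
eef_rot: [133.0, 89.8, 2.9]
contact_force: [0.4, -1.3, -2.1]
gripper_width: 0.0134
```

Run:
```python
from h import *
go([.590,-.0905,.047],-0.699)
```

```text
t 15.6 tcp [ 0.5908 -0.0902  0.0567] jaw yaw -0.6993 w 0.013357187093208892 F [ 0.4 -1.3 -2.1]
shift units [ 0.49 -0.02  0.04]
turn units [-0.   -0.03 -0.03]
```

The fingers hold the bar at 13.4 mm. Now I'll push in.

>>> arm_command(plan=[{"dx": 0.2,"dy": 0,"dz": 0,"wx": 0,"wy": 0,"wz": 0},{"dx": 0.2,"dy": 0,"dz": 0,"wx": 0,"wy": 0,"wz": 0},{"dx": 0.2,"dy": 0,"dz": 0,"wx": 0,"wy": 0,"wz": 0}])

```text
time_s: 15.85
tcp_pos: [0.5915, -0.0904, 0.0478]
eef_rot: [121.5, 89.7, -8.4]
contact_force: [-20.9, 10.3, 63.2]
gripper_width: 0.0136
```

Run:
```python
from h import *
go([.590,-.0905,.047],-0.699)
```

```text
t 15.85 tcp [ 0.5915 -0.0904  0.0478] jaw yaw -0.6976 w 0.013609984024650551 F [-20.9  10.3  63.2]
shift units [ 0.04 -0.06  0.05]
turn units [ 0.02 -0.04 -0.06]
```

>>> arm_command(plan=[{"dx": 0.04,"dy": 0,"dz": 0,"wx": 0.6,"wy": 0,"wz": 0},{"dx": 0.05,"dy": 0,"dz": 0,"wx": 0.8,"wy": 0,"wz": 0},{"dx": 0.05,"dy": 0,"dz": 0,"wx": 0.8,"wy": 0,"wz": 0}])

```text
time_s: 16.1
tcp_pos: [0.5911, -0.0904, 0.0486]
eef_rot: [125.6, 89.6, -14.6]
contact_force: [-4.2, 0.3, 12.6]
gripper_width: 0.0137
```

Run:
```python
from h import *
go([.590,-.0905,.047],-0.699-1.31)
```

```text
t 16.1 tcp [ 0.5911 -0.0904  0.0486] jaw yaw -0.876 w 0.013685300475994353 F [-4.2  0.3 12.6]
shift units [ 0.08 -0.03  0.05]
turn units [14.16 -0.08 -0.03]
```

>>> arm_command(plan=[{"dx": 0.07,"dy": 0,"dz": 0,"wx": 0.8,"wy": 0,"wz": 0},{"dx": 0.07,"dy": 0,"dz": 0,"wx": 0.8,"wy": 0,"wz": 0},{"dx": 0.07,"dy": 0,"dz": 0,"wx": 0.8,"wy": 0,"wz": 0},{"dx": 0.07,"dy": 0,"dz": 0,"wx": 0.8,"wy": 0,"wz": 0}])

```text
time_s: 16.43
tcp_pos: [0.5913, -0.0908, 0.0485]
eef_rot: [134.0, 89.5, -21.4]
contact_force: [-6.7, 2.7, 16.6]
gripper_width: 0.0136
```

Run:
```python
from h import *
go([.590,-.0905,.047],-0.699-1.31);print(pose()[2]['moment'])
```

```text
t 16.43 tcp [ 0.5913 -0.0908  0.0485] jaw yaw -1.1424 w 0.013561426312806468 F [-6.7  2.7 16.6]
shift units [ 0.07 -0.04  0.05]
turn units [10.83 -0.11 -0.04]
[0.67976945 2.50638074 0.0816322 ]
```

>>> arm_command(plan=[{"dx": 0.07,"dy": 0,"dz": 0,"wx": 0.8,"wy": 0,"wz": 0},{"dx": 0.07,"dy": 0,"dz": 0,"wx": 0.8,"wy": 0,"wz": 0},{"dx": 0.07,"dy": 0,"dz": 0,"wx": 0.8,"wy": 0,"wz": 0},{"dx": 0.07,"dy": 0,"dz": 0,"wx": 0.8,"wy": 0,"wz": 0},{"dx": 0.07,"dy": 0,"dz": 0,"wx": 0.8,"wy": 0,"wz": 0},{"dx": 0.07,"dy": 0,"dz": 0,"wx": 0.8,"wy": 0,"wz": 0},{"dx": 0.07,"dy": 0,"dz": 0,"wx": 0.8,"wy": 0,"wz": 0},{"dx": 0.07,"dy": 0,"dz": 0,"wx": 0.8,"wy": 0,"wz": 0}])

```text
time_s: 17.1
tcp_pos: [0.5913, -0.0916, 0.0485]
eef_rot: [157.3, 89.2, -28.7]
contact_force: [-6.9, 2.6, 17.0]
gripper_width: 0.0137
```

Run:
```python
from h import *
go([.590,-.0905,.047],-0.699-1.31);print(pose()[2]['moment'])
```

```text
t 17.1 tcp [ 0.5913 -0.0916  0.0485] jaw yaw -1.6754 w 0.013729431361349102 F [-6.9  2.6 17. ]
shift units [ 0.07 -0.05  0.07]
turn units [ 4.17 -0.17 -0.04]
[0.8596473  2.7220515  0.07547763]
```

>>> arm_command(plan=[{"dx": 0.05,"dy": 0,"dz": 0,"wx": 0.8,"wy": 0,"wz": 0},{"dx": 0.05,"dy": 0,"dz": 0,"wx": 0.8,"wy": 0,"wz": 0},{"dx": 0.05,"dy": 0,"dz": 0,"wx": 0.8,"wy": 0,"wz": 0},{"dx": 0.05,"dy": 0,"dz": 0,"wx": 0.8,"wy": 0,"wz": 0},{"dx": 0.04,"dy": 0,"dz": 0,"wx": 0.5,"wy": 0,"wz": 0},{"dx": 0.04,"dy": 0,"dz": 0,"wx": 0.4,"wy": 0,"wz": 0},{"dx": 0.04,"dy": 0,"dz": 0,"wx": 0.4,"wy": 0,"wz": 0}])

```text
time_s: 17.68
tcp_pos: [0.591, -0.0921, 0.0486]
eef_rot: [175.2, 89.1, -32.5]
contact_force: [-5.1, 2.5, 11.4]
gripper_width: 0.0132
```

Run:
```python
from h import *
go([.590,-.0905,.047],-0.699-1.31);print(pose()[2]['moment'])
```

```text
t 17.68 tcp [ 0.591  -0.0921  0.0486] jaw yaw -2.0526 w 0.013180983515361655 F [-5.1  2.5 11.4]
shift units [ 0.08 -0.05  0.08]
turn units [-0.54 -0.2  -0.02]
[0.70459543 1.93966152 0.45535237]
```

The moment about the vertical rose to 0.46 N m, so the knob is at its end stop. I'll let it rise and then release.

>>> arm_command(plan=[{"dx": -0.15,"dy": 0,"dz": 0,"wx": 0,"wy": 0,"wz": 0},{"dx": -0.15,"dy": 0,"dz": 0,"wx": 0,"wy": 0,"wz": 0},{"dx": -0.1,"dy": 0,"dz": 0,"wx": 0,"wy": 0,"wz": 0},{"dx": 0,"dy": 0,"dz": 0,"wx": 0,"wy": 0,"wz": 0}])

```text
time_s: 18.02
tcp_pos: [0.5908, -0.092, 0.0567]
eef_rot: [172.0, 89.0, -35.5]
contact_force: [-0.6, 0.9, 0.9]
gripper_width: 0.0135
```

>>> arm_command(plan=[{"dx": 0,"dy": 0,"dz": 0,"wx": 0,"wy": 0,"wz": 0},{"dx": 0,"dy": 0,"dz": 0,"wx": 0,"wy": 0,"wz": 0},{"dx": 0,"dy": 0,"dz": 0,"wx": 0,"wy": 0,"wz": 0},{"dx": 0,"dy": 0,"dz": 0,"wx": 0,"wy": 0,"wz": 0},{"dx": 0,"dy": 0,"dz": 0,"wx": 0,"wy": 0,"wz": 0},{"dx": 0,"dy": 0,"dz": 0,"wx": 0,"wy": 0,"wz": 0}], fingers=-0.2)

```text
time_s: 18.52
tcp_pos: [0.591, -0.0922, 0.0552]
eef_rot: [172.4, 89.1, -35.3]
contact_force: [-0.4, -0.2, 0.5]
gripper_width: 0.0476
```

>>> arm_command(plan=[{"dx": -0.8,"dy": 0,"dz": 0,"wx": 0,"wy": 0,"wz": 0},{"dx": -1,"dy": 0,"dz": 0,"wx": 0,"wy": 0,"wz": 0},{"dx": -1,"dy": 0,"dz": 0,"wx": 0,"wy": 0,"wz": 0},{"dx": -1,"dy": 0,"dz": 0,"wx": 0,"wy": 0,"wz": 0},{"dx": -1,"dy": 0,"dz": 0,"wx": 0,"wy": 0,"wz": 0},{"dx": -1,"dy": 0,"dz": 0,"wx": 0,"wy": 0,"wz": 0},{"dx": 0,"dy": 0,"dz": 0,"wx": 0,"wy": 0,"wz": 0}])

```text
time_s: 19.1
tcp_pos: [0.5879, -0.0917, 0.1741]
eef_rot: [155.1, 89.3, -52.6]
contact_force: [1.2, 0.3, 0.8]
gripper_width: 0.0527
```

Run:
```python
from h import *
go([*P(-.08,-.02),.2],JY)
blank('w12')
```

```text
t 19.1 tcp [ 0.5879 -0.0917  0.1741] jaw yaw -2.0547 w 0.05270188674086237 F [1.2 0.3 0.8]
shift units [-1.35  0.68  4.71]
turn units [-9.34 -0.11 -0.12]
0.59 ((32.10066223144531, 51.33776092529297), (46.51961898803711, 44.34147644042969), 0.8959898948669434)
```

View pics/w12.png

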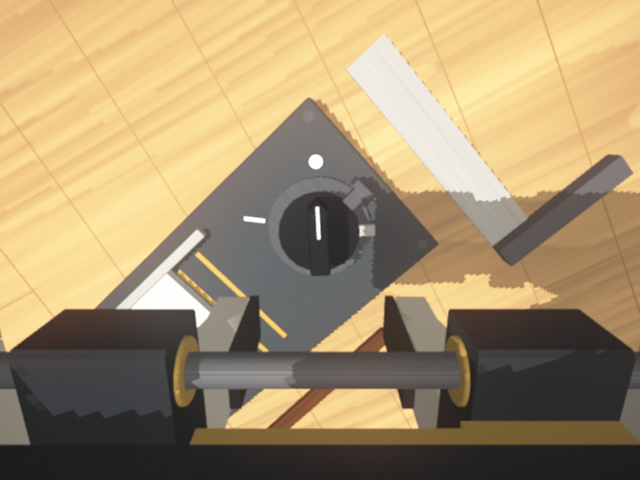

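The nose at (318,208) points at the on dot (316,161). I'll back off and take a final overview.

>>> arm_command(plan=[{"dx": -0.4,"dy": 0.15,"dz": 0.95,"wx": 0,"wy": 0,"wz": 0},{"dx": -0.4,"dy": 0.15,"dz": 0.95,"wx": 0,"wy": 0,"wz": 0},{"dx": -0.4,"dy": 0.15,"dz": 0.95,"wx": 0,"wy": 0,"wz": 0},{"dx": -0.4,"dy": 0.15,"dz": 0.9,"wx": 0,"wy": 0,"wz": 0},{"dx": 0,"dy": 0,"dz": 0.9,"wx": 0,"wy": 0,"wz": 0},{"dx": 0,"dy": 0,"dz": 0,"wx": -0.95,"wy": 0,"wz": 0},{"dx": 0,"dy": 0,"dz": 0,"wx": -0.95,"wy": 0,"wz": 0},{"dx": 0,"dy": 0,"dz": 0,"wx": -0.95,"wy": 0,"wz": 0},{"dx": 0,"dy": 0,"dz": 0,"wx": -0.95,"wy": 0,"wz": 0},{"dx": 0,"dy": 0,"dz": 0,"wx": -0.95,"wy": 0,"wz": 0},{"dx": 0,"dy": 0,"dz": 0,"wx": -0.95,"wy": 0,"wz": 0},{"dx": 0,"dy": 0,"dz": 0,"wx": -0.95,"wy": 0,"wz": 0},{"dx": 0,"dy": 0,"dz": 0,"wx": -0.95,"wy": 0,"wz": 0},{"dx": 0,"dy": 0,"dz": 0,"wx": -0.95,"wy": 0,"wz": 0},{"dx": 0,"dy": 0,"dz": 0,"wx": -0.8,"wy": 0,"wz": 0},{"dx": 0,"dy": 0,"dz": 0,"wx": 0,"wy": 0,"wz": 0}])

```text
time_s: 20.53
tcp_pos: [0.483, -0.0584, 0.1848]
eef_rot: [8.0, 88.4, -155.0]
contact_force: [-0.6, -0.6, -0.8]
gripper_width: 0.0523
```

Run:
```python
from h import *
import pickle
go([*P(-.08,-.02),.2],JY)
blank('w13');m=r.camera_model('wrist');pickle.dump(m,open('w13m.pkl','wb'))
im=cv2.imread('pics/w13.png')
```

```text
t 20.53 tcp [ 0.483  -0.0584  0.1848] jaw yaw -1.2748 w 0.05229048870634631 F [-0.6 -0.6 -0.8]
shift units [-0.78  0.28 -0.67]
turn units [ 0.41  0.35 -0.06]
0.68 ((28.231029510498047, 73.94871520996094), (48.496803283691406, 81.93618774414062), 1.1583354473114014)
```

View pics/w13.png

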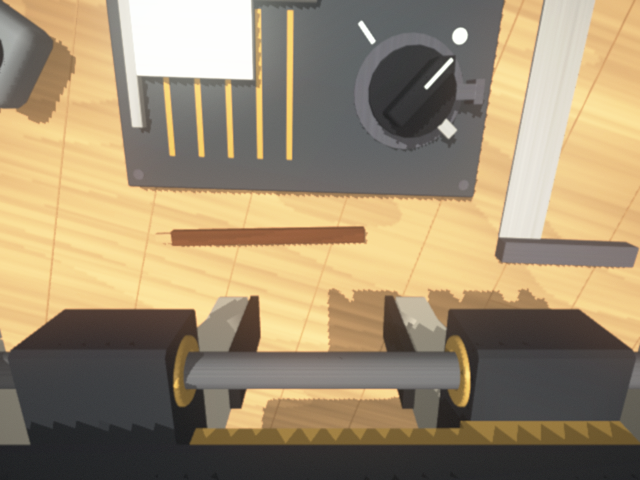

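>>> arm_command(plan=[{"dx": -0.5,"dy": -0.3,"dz": -1,"wx": 0.3,"wy": 0.3,"wz": 0},{"dx": -0.5,"dy": -0.3,"dz": -1,"wx": 0,"wy": 0,"wz": 0},{"dx": -0.5,"dy": -0.3,"dz": -0.4,"wx": 0,"wy": 0,"wz": 0},{"dx": 0,"dy": 0,"dz": 0,"wx": 0,"wy": 0,"wz": 0},{"dx": 0,"dy": 0,"dz": 0,"wx": 0,"wy": 0,"wz": 0}])

```text
time_s: 21.05
tcp_pos: [0.5243, -0.0271, 0.2129]
eef_rot: [27.5, 89.5, -137.9]
contact_force: [0.4, -0.3, 0.1]
gripper_width: 0.0524
```

Run:
```python
from h import *
import pickle
m=r.camera_model('wrist');pickle.dump(m,open('w14m.pkl','wb'));blank('w14')
d=r.capture('wrist')[1];np.save('w14d.npy',d)
for k in r.spot_point('wrist','knob_top')[:1]: print(k['centre'],k['score'])
im=cv2.imread('pics/w14.png');cv2.imwrite('pics/w14z.png',cv2.resize(im[0:200,90:490],None,fx=2,fy=2,interpolation=2))
```

```text
0.56 ((30.707242965698242, 74.33796691894531), (82.00133514404297, 50.758506774902344), 89.49142456054688)
[426.3, 162.3] 0.79
```

View pics/w14z.png

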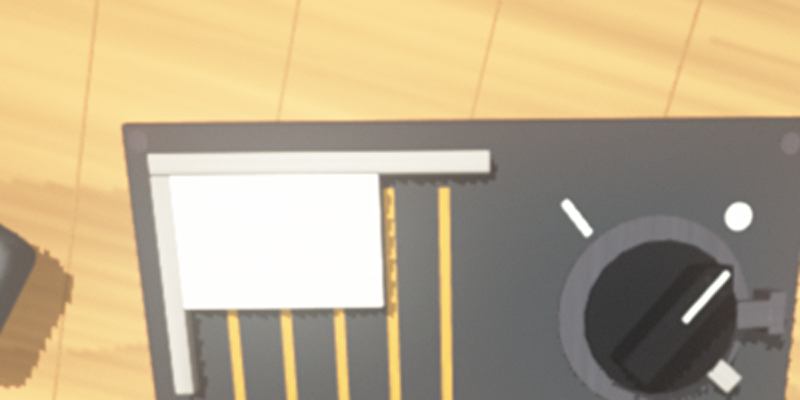

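Run:
```python
from h import *
import pickle
m=pickle.load(open('w14m.pkl','rb'));d=np.load('w14d.npy')
A=lambda u,z:at(m,(90+u[0]/2,u[1]/2),z)
c=np.array([inP(A(u,.024)) for u in [(169,176),(380,174),(384,307),(183,310)]])*1000
print(c.round(1),c.mean(0))
a,b=[inP(A(u,.058)) for u in [(686,320),(727,274)]];e=b-a
print('knob',.7-np.arctan2(e[1],e[0]))
for n,u in [('fence',(320,162)),('blank',(280,240)),('bar',(670,330)),('bar',(690,300)),('bar',(650,360)),('slab',(520,300))]:
    px=(int(90+u[0]/2),int(u[1]/2));o,r_=ray(m,px);print(n,((o+r_*np.median(d[px[1]-1:px[1]+2,px[0]-1:px[0]+2]))*1000).round(1))
```

```text
[[ 55.  114.4]
 [ 55.   34.1]
 [  5.4  34.5]
 [  5.  114.8]] [30.08980768 74.4488127 ]
knob 1.3971714453489152
fence [612.8  51.   21.6]
blank [581.   60.2  23.2]
bar [588.1 -89.3  57.4]
bar [600.  -92.7  57.8]
bar [575.9 -85.9  56.9]
slab [581.8 -37.7  13.6]
```

Run:
```python
from plant import r
print(r.close_job())
```

```text
the job is handed in; nothing more can be done
None
```

The job is handed in: the blank is home in the fence corner and the magnet is switched on, after about 21 s of the 72 s allowed. No verdict was reported.

- **Blank:** I pushed it square against the back fence with two fingers, then end-on against the left fence. A second push against the back fence met firm contact of about 10 N. The last check put its centre at (30.1, 74.4) mm on the plate, against a target of (30, 75), and square within about 0.01 rad.
- **Knob:** I gripped it by its flats and pushed it in about 8 mm. I then turned it clockwise past the safety stop until the moment rose to 0.46 N m at the end stop. I let it rise before opening the fingers. It measured 1.397 rad against a full 1.4, with its top at about 57.4 mm against 58, so it is back up.
- **Other things on the bench:** I saw no contact with any of them. I did not measure their positions afterwards.
- **Disagreements:** Repeat looks put the blank's y position between 73.8 and 75.2 mm, and its x between 28.2 and 30.7 mm. The 28.2 came from a picture that cut off part of the blank. The first push-in peaked at about 63 N vertically at the wrist, below the 120 N limit.

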